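# Pack up the levelling foot with the oldest plates and refill the sloped lane

### The job

Pack up the levelling foot with the three oldest packing plates, taken one after another from the low front end of the sloped lane: lay each squarely on top with its edges flush, let go, and press it down from above with the fingertips (a firm push, about 8 N) to feel that it lies flat before you fetch the next. Leave the fourth old plate in the lane, and then load every new plate from the mat into the lane behind it, lying flat on the lane floor with its long side across. Leave the other things on the shelf where they are.

Things in the scene. Friction and masses are not known exactly. Their poses are not given: they have to be found in the camera images.
- lane: fixed grey steel lane, open above and at the rear. Origin under its centre on the shelf; x points from its low front (near the robot) to its high rear. The floor rises 0.30 rad (17 deg) towards +x, is 215 mm long, 62 mm wide between side lips 5 mm wide and only 3.5 mm high (fingers reach a plate above them); the stop at the low end is 9 mm high
- lane_front (a point): point on the lane floor's centre line where the underside centre of the front plate rests (20 mm up the slope from the stop). The floor is slippery: plates laid on it slide down and close up by themselves. Five fit, 56 mm side across
- lane_rear (a point): point on the lane floor's centre line at its high rear end (215 mm up the slope from the stop, 195 mm from lane_front)
- foot: fixed steel levelling foot: round dark flange of 92 mm diameter and 7 mm height with a bright raised block on it, 40 mm (x) by 56 mm (y), the same outline as a plate, whose flat top is 28 mm above the shelf. Origin under its centre on the shelf
- foot_top (a point): centre of the flat top of the foot's block, 28 mm above the shelf
- old1: rectangular plain aluminium packing plate, 40 mm (its x) by 56 mm (its y) by 14 mm thick (its z), 85 g give or take; origin at the centre of its underside; both faces alike with a dark mark 10 mm wide in the middle. The oldest: at the start it lies at the low front end of the lane, against the stop. In the lane its x points up the slope to the rear
- old2: rectangular plain aluminium packing plate, 40 mm (its x) by 56 mm (its y) by 14 mm thick (its z), 85 g give or take; origin at the centre of its underside; both faces alike with a dark mark 10 mm wide in the middle. Second oldest: at the start second from the front in the lane. In the lane its x points up the slope to the rear
- old3: rectangular plain aluminium packing plate, 40 mm (its x) by 56 mm (its y) by 14 mm thick (its z), 85 g give or take; origin at the centre of its underside; both faces alike with a dark mark 10 mm wide in the middle. Third oldest: third from the front in the lane. In the lane its x points up the slope to the rear
- old4: rectangular plain aluminium packing plate, 40 mm (its x) by 56 mm (its y) by 14 mm thick (its z), 85 g give or take; origin at the centre of its underside; both faces alike with a dark mark 10 mm wide in the middle. Youngest of the old stock: rearmost of the four in the lane; it stays in the lane. In the lane its x points up the slope to the rear
- new1: rectangular plain aluminium packing plate, 40 mm (its x) by 56 mm (its y) by 14 mm thick (its z), 85 g give or take; origin at the centre of its underside; both faces alike with a dark mark 10 mm wide in the middle. New stock: lies flat on the rubber mat on the robot's right, at any yaw. Between one and three of the new plates are there; the others are absent
- new2: rectangular plain aluminium packing plate, 40 mm (its x) by 56 mm (its y) by 14 mm thick (its z), 85 g give or take; origin at the centre of its underside; both faces alike with a dark mark 10 mm wide in the middle. New stock: lies flat on the rubber mat on the robot's right, at any yaw. Between one and three of the new plates are there; the others are absent
- new3: rectangular plain aluminium packing plate, 40 mm (its x) by 56 mm (its y) by 14 mm thick (its z), 85 g give or take; origin at the centre of its underside; both faces alike with a dark mark 10 mm wide in the middle. New stock: lies flat on the rubber mat on the robot's right, at any yaw. Between one and three of the new plates are there; the others are absent
- clamp_weight: steel chart clamp weight, 85 x 45 x 22 mm with a knob of 22 mm diameter to 40 mm height; origin under its centre. Bystander
- pocket_level: brass pocket level, 85 x 18 x 14 mm (a long thin bar with a green vial), origin under its centre. Bystander
- protractor: black plastic half-round protractor, 150 mm across, 4 mm thick, lying flat; origin at the middle of its straight edge. Bystander
- mug: white mug, 82 mm wide, 90 mm tall, origin under its centre. Bystander
- magnifier: black round chart magnifier, 64 mm diameter, 34 mm tall, origin under its centre. Bystander
- spacer_ring: brass ring, 54 mm outside, 12 mm tall, lying flat; origin under its centre. Bystander

How it is judged:
By the outcome, as a careful person would: the job done as asked, in the order asked, and still so for the second after the job is handed in, with the robot touching nothing.
Of new1, new2, new3 only 1 to 3 are there at a start; the rules pass over those that are not, and their reading is None.
At some moment in a run one of new1, new2, new3 may be knocked a few centimetres aside while the robot is not near it.
Once in a run the grip may slacken for a moment while it holds something.
It also fails if it takes over 210 s, if anything falls off the work surface, if the arm or the gripper's body presses on something with over 40 N, if the wrist force passes 120 N, or if a joint passes its speed limit or range.

### The arm

A 6-joint arm with a two-finger parallel gripper is mounted at the origin on the work surface. World frame = base frame: x ahead of the robot, y to its left, z up, the work surface at z = 0. Lengths are in m, angles in rad, forces in N, time in s.
With the tool pointing down it reaches from about 0.375 to 0.925 m from the base axis. Payload 5.7 kg.
Tool frame: the origin (TCP) lies midway between the tips of the shut fingers; the grasp point (between the pads) lies 19 mm behind it; z points along the fingers, y is the line along which they close (so a half turn about z gives the same grasp; the last joint's range is limited). The gripper opens to 88 mm and grips with 3 to 60 N. Pads are 20 mm wide; open, the fingers measure 115 mm over their backs; the gripper's body (75 mm by 178 mm) begins 61 mm behind the grasp point.
Start: joints at [1.036, 0.359, 1.51, -0, 1.272, -0.115], TCP at [0.245, 0.548, 0.184] pointing down, gripper open.
Joint ranges: [-2.97, 2.97], [-1.01, 2.36], [0.21, 2.38], [-0.96, 4.11], [0.2, 2.71], [-2.98, 2.98]. Speed limits (rad/s): [2.39, 2.39, 3.14, 3.14, 3.14, 3.14].

### API

Orientations are given as a unit quaternion [x, y, z, w].
In Python, from bench import move_ptp, servo_line, goto_joints, move_gripper, sleep, inverse_kinematics, capture, PlanningError, close_job, spot_in, silhouettes, current_clock, current_joint_pos, current_qvel, current_joint_torque, current_position, current_orientation, current_force, current_torque, current_finger_gap, current_grip_force gives the robot as it stands. Calls block until the motion is done:
- move_ptp(position, orientation): joint-space move of the TCP to a pose.
- servo_line(position, orientation=None, rate=0.15, contact_N=None): straight line of the TCP; orientation=None keeps the orientation; rate is the mean speed in m/s. With contact_N (N) it stops when the force on the tool has changed by that much, and returns True; else False.
- goto_joints(angles): joint-space move.
- move_gripper(opening): finger opening in m; the grip force is fixed at half the most; returns when the fingers have stopped.
- sleep(seconds).
- inverse_kinematics(position, orientation): joint angles nearest the present ones, or None.
- capture(name): name is "side" or "top"; returns a dict with "image" (384x512x3 uint8, blue, green, red), "range_z" (384x512 float32, m along the optical axis (not along the pixel's ray), 0 where there is no reading), "intrinsics" (3x3 intrinsics, pixels), "k1" (the pictures are not rectified: a ray, as slopes to the right and down, at radius r is drawn at 1 + k1 r^2 times it, then the intrinsics apply), "R" (3x3) and "t" (3): a world point X has camera coordinates R X + t. Camera axes: x right, y down, z forward; pixel columns grow to the right and rows downward; lengths in m; the calibration is good to about 2 mm. A picture is of the moment at which its call begins.
A pose or a line that the arm cannot do raises PlanningError and nothing moves.
- close_job(): hands the job in; it is judged then, once.
Trained networks look in the newest picture that a camera, given by its name, has taken for a name from the list of things; names that differ only in an ending like _2 or _b are one class to them, and where a whole thing is asked for, a point or a joint stands for the part that bears it (a point fixed in the world has none). Each returns a list of dicts, best first, with "conf" (0 to 1); they miss things now and then, are a little off and sometimes report something else, mostly with a low value. They report only what shows in the picture. A call takes as long as a camera call.
- spot_in(camera, query): "xy" ([column, row] in pixels, amid what is visible of it).
- silhouettes(camera, query): "region" (384x512 bool, what is visible of it) and "xy" ([column, row] in pixels, amid what is visible of it).
Readings, each from a call of its own:
- current_clock(): time.
- current_joint_pos(): joint angles.
- current_qvel(): joint speeds.
- current_joint_torque(): joint torques, N m.
- current_position(): TCP position.
- current_orientation(): TCP orientation.
- current_force(): force on the tool from outside, world axes, zero at the start.
- current_torque(): the same for the moment, N m.
- current_finger_gap(): finger opening in m.
- current_grip_force(): force on a finger pad.
Only numpy, scipy, OpenCV 4.12 (cv2) and the standard library are available. Lean on these libraries where they do the work, as an engineer would, in place of code of your own. Each camera call takes 0.05 s, during which the arm holds its last target. There are 200 camera calls.

## Working session

There is one attempt and no reset: what is moved stays moved. The work goes in short steps, each a Python script; the robot and the scene stay as the last script left them, time stands still between calls to the robot, and variables do not carry over. Pictures are saved under pics/ and viewed, at most 14 in all, crops included, and the job is handed in when it is done.

```bash
ls; mkdir -p pics; python3 - <<'E'
from bench import *
import cv2,numpy as np
for n in ("top","side"):
    c=capture(n); cv2.imwrite(f"pics/{n}0.png",c["image"])
    print(n,c["intrinsics"].tolist(),c["k1"],c["R"].tolist(),c["t"].tolist(),(c["range_z"]==0).mean())
    for q in ("lane","foot","old1","new1","clamp_weight","mug"):
        print(q,[(np.round(d["xy"]).tolist(),round(d["conf"],2)) for d in spot_in(n,q)])
print(current_clock())
E
```

```text
pics
top [[421.89670843427626, 0.0, 256.4975431853584], [0.0, 421.89670843427626, 190.0229710532429], [0.0, 0.0, 1.0]] -0.029548997255305347 [[-0.004448795612672239, -0.9999443989550462, -0.009560712108842491], [-0.9965564081902871, 0.00522494194929971, -0.08275279618538617], [0.08279814920920807, 0.009159638642323567, -0.9965242433114568]] [0.00971360438219416, 0.5596865044140986, 1.1850100586407193] 0.00390625
lane [([206.0, 151.0], 0.87)]
foot [([264.0, 198.0], 0.91)]
old1 [([193.0, 209.0], 0.85), ([193.0, 181.0], 0.73), ([192.0, 195.0], 0.65), ([193.0, 165.0], 0.5)]
new1 [([381.0, 234.0], 0.79), ([328.0, 201.0], 0.71), ([388.0, 179.0], 0.6)]
clamp_weight [([246.0, 251.0], 0.95), ([258.0, 147.0], 0.29)]
mug [([115.0, 242.0], 0.66)]
side [[432.5054009899705, 0.0, 250.69639097255106], [0.0, 432.5054009899705, 188.0340331535645], [0.0, 0.0, 1.0]] -0.10338498875557073 [[-0.996780369522864, -0.07901879577687541, -0.013598707579601238], [-0.05045820352367849, 0.7500014713375897, -0.6595087282884234], [0.0623126362066803, -0.6566991875321782, -0.7515738902220798]] [0.567967931500105, 0.0661582202146329, 1.1350886255259733] 0.0038299560546875
lane [([211.0, 260.0], 0.86)]
foot [([261.0, 198.0], 0.68)]
old1 [([239.0, 242.0], 0.9), ([222.0, 238.0], 0.75), ([268.0, 252.0], 0.73), ([253.0, 244.0], 0.59)]
new1 [([300.0, 122.0], 0.74), ([268.0, 147.0], 0.63), ([250.0, 113.0], 0.53)]
clamp_weight [([321.0, 218.0], 0.84)]
mug [([316.0, 344.0], 0.77)]
0.7
```

```bash
python3 - <<'E'
import cv2
a=cv2.imread("pics/top0.png");cv2.imwrite("pics/top0b.png",cv2.resize(a[90:290,90:430],None,fx=2.35,fy=2.35,interpolation=cv2.INTER_CUBIC))
a=cv2.imread("pics/side0.png");cv2.imwrite("pics/side0b.png",cv2.resize(a[80:330,130:400],None,fx=2.35,fy=2.35,interpolation=cv2.INTER_CUBIC))
E
```

```text
(no output)
```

View pics/top0b.png

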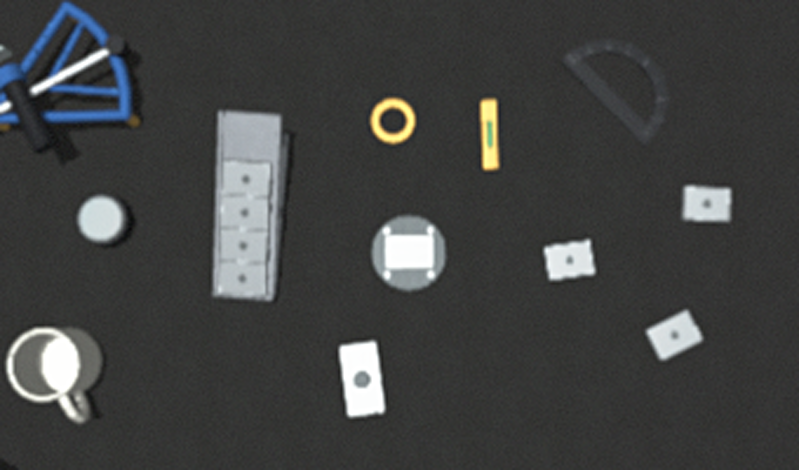

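View pics/side0b.png

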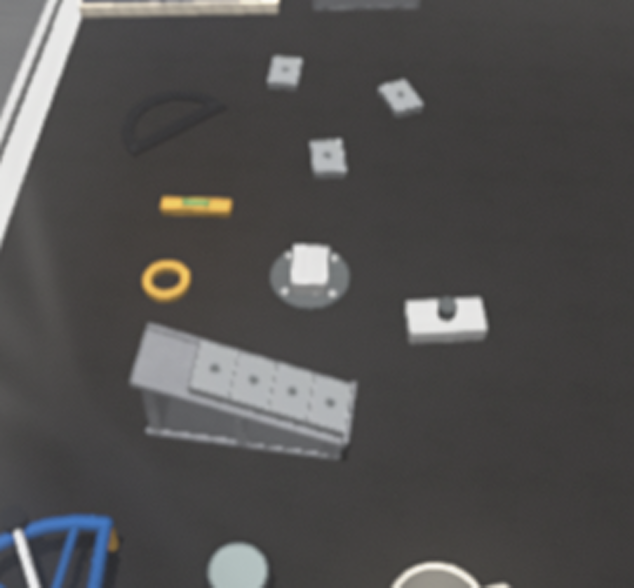

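The top view shows the four old plates in the lane (around 193,165 to 193,209), the foot at 264,198, and three new plates at 328,201, 388,177 and 377,232. The side view agrees. Next I'll work out the metric poses.

```bash
cat > h.py <<'E'
from bench import *
import cv2, numpy as np
from scipy.spatial.transform import Rotation as Rn
def cloud(c):
    h,w=c["range_z"].shape
    uv=np.stack(np.meshgrid(np.arange(w),np.arange(h)),-1).reshape(-1,1,2).astype(float)
    n=cv2.undistortPoints(uv,c["intrinsics"],np.array([c["k1"],0,0,0]))[:,0]
    z=c["range_z"].reshape(-1,1)
    P=np.hstack([n*z,z]); P=(P-c["t"])@c["R"]
    return P.reshape(h,w,3)
def norm(a,per=np.pi): return (a+per/2)%per-per/2
def ori(yaw,pitch=0.0):
    """tool down; tool y (closing line) at yaw+90deg; pitched by lane slope about the yawed y axis"""
    return (Rn.from_euler('z',yaw)*Rn.from_euler('y',-pitch)*Rn.from_euler('x',np.pi)).as_quat()
def rects(cam,q,zlo=None,conf=0.3):
    c=capture(cam);P=cloud(c);out=[]
    for d in silhouettes(cam,q):
        if d["conf"]<conf: continue
        p=P[d["region"]]; p=p[np.isfinite(p).all(1)]
        if zlo is not None: p=p[p[:,2]>zlo]
        if len(p)<10: continue
        (cx,cy),(a,b),th=cv2.minAreaRect(p[:,:2].astype(np.float32)*1000)
        th=np.radians(th)
        if a>b: th+=np.pi/2   # direction of short side = plate x
        out.append(dict(c=np.array([cx,cy])/1000,m=np.median(p,0),s=sorted((a,b)),yaw=norm(th if a<=b else th-np.pi/1,np.pi),conf=d["conf"],p=p))
    return out
E
python3 - <<'E'
from h import *
np.set_printoptions(precision=4,suppress=True)
for cam in("top","side"):
    for q,z in(("new1",.008),("foot",.022),("foot",None),("lane",None)):
        for r in rects(cam,q,z): print(cam,q,r["c"],r["m"],np.round(r["s"],1),round(r["yaw"],3),round(r["conf"],2))
    rs=rects(cam,"old1")
    for r in rs:
        p=r["p"];A=np.c_[p[:,:2],np.ones(len(p))];k=np.linalg.lstsq(A,p[:,2],rcond=None)[0]
        print(cam,"old",r["c"],r["m"],np.round(r["s"],1),round(r["yaw"],3),k)
E
```

```text
top new1 [ 0.5077 -0.1185] [ 0.5278 -0.2097  0.014 ] [ 42.2 244.5] 0.226 0.68
top new1 [ 0.4384 -0.3356] [ 0.4382 -0.3346  0.0143] [41.  55.6] 0.464 0.61
top new1 [ 0.545  -0.2021] [ 0.5962 -0.3787  0.0139] [ 53.7 427.8] 0.282 0.58
top foot [ 0.5081 -0.0127] [ 0.5365 -0.0116  0.0282] [54.3 96.9] 1.565 0.76
top foot [ 0.5302 -0.0172] [ 0.5377 -0.0117  0.0091] [ 90.9 110.9] -1.069 0.56
top foot [0.6933 0.0042] [ 0.6871 -0.0066  0.0116] [28.5 46.7] 0.124 0.39
top lane [0.5529 0.1394] [0.6583 0.1546 0.0816] [145.5 309.7] -1.015 0.95
top lane [0.4955 0.1039] [0.5079 0.1842 0.0495] [ 40.5 223.9] -0.141 0.4
top old [0.6217 0.1755] [0.6216 0.1768 0.0847] [40.  56.9] -0.173 [ 0.2703 -0.023  -0.0792]
top old [0.5408 0.0955] [0.5839 0.1785 0.073 ] [ 53.1 251.3] -0.475 [-2.6396 -1.9289  1.9596]
top old [0.5076 0.1849] [0.5078 0.1846 0.0496] [38.5 56.2] -0.027 [ 0.3147 -0.002  -0.1097]
top old [0.5174 0.0992] [0.5461 0.1802 0.0619] [ 42.9 232.7] -0.327 [-2.0969 -2.804   1.7148]
side new1 [0.5595 0.168 ] [ 0.5987 -0.3761  0.013 ] [  39.3 1151. ] 0.072 0.75
side new1 [0.5054 0.2507] [ 0.5305 -0.2044  0.0131] [ 41.9 979.1] 0.056 0.68
side new1 [0.4552 0.1892] [ 0.4386 -0.331   0.0131] [  52.1 1105.1] -0.032 0.5
side foot [0.5306 0.3518] [ 0.5415 -0.0076  0.0269] [ 40.  779.3] 0.03 0.82
side foot [0.4606 0.5407] [0.4053 0.3996 0.0659] [ 87.7 397.5] -0.406 0.32
side foot [0.5301 0.3404] [ 0.541  -0.0013  0.0078] [ 90.1 802.2] 0.032 0.72
side lane [0.5337 0.3805] [0.6503 0.1999 0.0434] [189.7 698.4] 0.362 0.97
side old [0.536  0.4476] [0.549  0.1882 0.061 ] [ 43.4 589.2] 0.053 [-0.234   1.2453 -0.0429]
side old [0.5142 0.4294] [0.5106 0.1871 0.0496] [ 42.1 621.9] -0.018 [ 0.0757  1.0943 -0.1931]
side old [0.5764 0.4471] [0.6247 0.1815 0.085 ] [ 48.1 605.5] 0.179 [-0.472   1.0108  0.198 ]
side old [0.5601 0.4187] [0.5865 0.1823 0.0726] [ 49.4 653.7] 0.113 [-0.4492  1.1447  0.1288]
```

```bash
cat >> h.py <<'E'
def plates(cam,q,zlo=None,conf=0.3,rad=.042,zr=.006):
    c=capture(cam);P=cloud(c);out=[]
    for d in silhouettes(cam,q):
        if d["conf"]<conf: continue
        p=P[d["region"]&(c["range_z"]>0)]
        if zlo is not None: p=p[p[:,2]>zlo]
        if len(p)<10: continue
        m=np.median(p,0); p=p[(np.linalg.norm(p[:,:2]-m[:2],axis=1)<rad)&(abs(p[:,2]-m[2])<zr)]
        if len(p)<10: continue
        r=cv2.minAreaRect(p[:,:2].astype(np.float32)*1000); b=cv2.boxPoints(r)
        e1,e2=b[1]-b[0],b[2]-b[1]; l1,l2=np.linalg.norm(e1),np.linalg.norm(e2)
        e=e1 if l1<l2 else e2
        out.append(dict(c=np.array(r[0])/1000,m=m,mean=p.mean(0),s=sorted((l1,l2)),yaw=norm(np.arctan2(e[1],e[0])),conf=d["conf"],p=p))
    return out
E
python3 - <<'E'
from h import *
np.set_printoptions(precision=4,suppress=True)
for cam in("top","side"):
    for q,z in(("new1",.011),("foot",.024),("old1",None)):
        for r in plates(cam,q,z,zr=.012 if q=="old1" else .004):
            p=r["p"];A=np.c_[p[:,:2],np.ones(len(p))];k=np.linalg.lstsq(A,p[:,2],rcond=None)[0]
            print(cam,q,r["c"],r["mean"],np.round(r["s"],1),round(r["yaw"],3),round(r["conf"],2),k[:2] if q=="old1" else "")
E
```

```text
top new1 [ 0.4388 -0.3364] [ 0.4383 -0.3367  0.0145] [39.5 56.1] 0.45 0.63 
top new1 [ 0.528  -0.2102] [ 0.5283 -0.2103  0.0144] [39.7 56.8] 0.178 0.55 
top new1 [ 0.5952 -0.3793] [ 0.5949 -0.3791  0.0144] [37.3 53.7] -0.062 0.52 
top foot [ 0.5379 -0.0129] [ 0.5381 -0.0133  0.0283] [37.5 54.2] -0.004 0.96 
top foot [0.5784 0.3609] [0.5798 0.3599 0.0334] [57.8 57.9] 0.005 0.39 
top old1 [0.5074 0.1862] [0.5071 0.1863 0.05  ] [38.4 54.6] -0.047 0.83 [ 0.312 -0.019]
top old1 [0.5831 0.1791] [0.583  0.1784 0.0732] [38.1 55.6] -0.081 0.67 [ 0.2959 -0.018 ]
top old1 [0.623  0.1767] [0.6224 0.176  0.0851] [40.5 56.9] -0.048 0.62 [ 0.2609 -0.0037]
top old1 [0.5457 0.1828] [0.5453 0.1818 0.0613] [39.4 56.8] -0.065 0.56 [ 0.3143 -0.0061]
side new1 [ 0.5315 -0.2079] [ 0.5318 -0.2063  0.0133] [39.5 60.7] 0.134 0.72 
side new1 [ 0.4373 -0.3316] [ 0.4384 -0.3324  0.0133] [39.6 59.3] 0.408 0.66 
side new1 [ 0.5998 -0.3767] [ 0.6    -0.3775  0.0135] [40.3 59. ] -0.065 0.49 
side foot [ 0.5416 -0.0119] [ 0.5419 -0.0103  0.0269] [40.1 59.5] 0.038 0.69 
side foot [0.5094 0.1849] [0.5083 0.1882 0.049 ] [39.2 58. ] -0.125 0.46 
side foot [0.4041 0.3844] [0.4019 0.3813 0.0671] [26.2 69.3] 1.372 0.4 
side old1 [0.5115 0.1852] [0.5104 0.1889 0.0491] [40.8 58.6] -0.063 0.95 [ 0.2887 -0.0737]
side old1 [0.5478 0.1828] [0.5484 0.1857 0.0614] [37.1 58. ] -0.085 0.78 [ 0.2836 -0.0699]
side old1 [0.6263 0.1764] [0.6256 0.1798 0.0847] [44.1 59.7] -0.077 0.78 [ 0.2344 -0.0638]
side old1 [0.5864 0.18  ] [0.587  0.1827 0.0732] [38.1 58.3] -0.071 0.75 [ 0.2755 -0.0673]
side old1 [0.3899 0.0443] [0.391  0.0514 0.0217] [48.4 82. ] -1.448 0.36 [-0.002  -0.1018]
```

```bash
cat >> h.py <<'E'
def probe(d,contact=3.0,rate=.02):
    """move by d (m, world) until contact; return the TCP position there and step back"""
    p0=current_position(); p0=np.array(p0)
    hit=servo_line((p0+d).tolist(),None,rate,contact); p=np.array(current_position())
    servo_line(p0.tolist(),None,.04)
    return hit,p
E
python3 - <<'E'
from h import *
np.set_printoptions(precision=5,suppress=True)
t0=current_clock()
F=np.array([.540,-.012])
print(inverse_kinematics([F[0],F[1],.08],ori(0)),inverse_kinematics([F[0],F[1],.08],ori(np.pi/2)),inverse_kinematics([F[0],F[1],.08],ori(-np.pi/2)))
move_gripper(.052)
q=ori(np.pi/2) if inverse_kinematics([*F,.08],ori(np.pi/2)) is not None else ori(-np.pi/2)
move_ptp([F[0],F[1]+.014,.07],q); print(current_clock()-t0,current_finger_gap(),current_force())
hit=servo_line([F[0],F[1]+.014,.021],None,.06,4.0); print("down",hit,current_position())
if not hit:
    a=probe([.012,0,0]);b=probe([-.012,0,0])
    servo_line([F[0],F[1]-.014,.021],None,.05)
    c=probe([.012,0,0]);d=probe([-.012,0,0])
    for x in(a,b,c,d):print(x)
print(current_clock()-t0)
E
```

```text
[-0.15013  0.39332  1.75654 -0.       0.99173  1.42067] [-0.15013  0.39332  1.75654 -0.       0.99173 -0.15013] None
2.9750000000000005 0.05229328354523959 [ 0.26821 -0.34721 -0.44518]
down False [0.54031 0.00193 0.02121]
(False, array([0.55214, 0.00196, 0.02113]))
(False, array([0.5281 , 0.00191, 0.02132]))
(False, array([ 0.55177, -0.0261 ,  0.02091]))
(False, array([ 0.52767, -0.02617,  0.02111]))
9.491700000000002
```

```bash
python3 - <<'E'
from h import *
c=capture("side");cv2.imwrite("pics/s1.png",cv2.resize(c["image"][100:260,170:360],None,fx=4,fy=4,interpolation=cv2.INTER_CUBIC))
print(current_position(),Rn.from_quat(current_orientation()).as_matrix().round(3),current_force(),current_finger_gap())
E
```

```text
[ 0.53955768 -0.02610452  0.02095722] [[-0.  1. -0.]
 [ 1.  0.  0.]
 [ 0. -0. -1.]] [-1.12484717  0.23033142  0.00306826] 0.052023800124789236
```

View pics/s1.png

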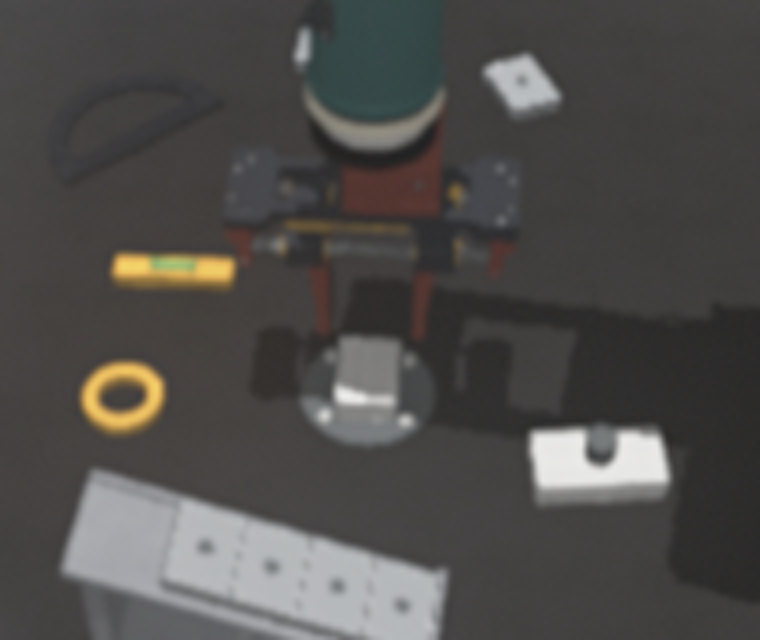

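```bash
python3 - <<'E'
from h import *
np.set_printoptions(precision=4,suppress=True)
p=np.array(current_position());t=current_clock()
for d in(.004,.006,.008,.010,-.004,-.006,-.008,-.010,0):
    servo_line([p[0]+d,p[1],p[2]],None,.06); print(d,current_position(),current_force(),current_finger_gap(),current_grip_force())
print(current_clock()-t,current_clock())
E
```

```text
0.004 [ 0.5439 -0.0261  0.021 ] [-0.119  -0.2493 -0.055 ] 0.05181516438540614 0.0
0.006 [ 0.5457 -0.0261  0.021 ] [-0.4006 -0.2386 -0.4972] 0.05188762110228849 0.0
0.008 [ 0.5477 -0.0261  0.021 ] [-0.4293  0.1302  0.7231] 0.05190863433094707 0.0
0.01 [ 0.5497 -0.0261  0.021 ] [0.4442 0.0503 0.5563] 0.05192519295538013 0.0
-0.004 [ 0.5348 -0.026   0.021 ] [0.3337 0.6569 0.3775] 0.05195575026432771 0.0
-0.006 [ 0.5336 -0.0261  0.021 ] [ 0.4776  0.4213 -1.1504] 0.05205730494770426 0.0
-0.008 [ 0.5314 -0.0261  0.0209] [0.1771 0.1072 0.7971] 0.05190010111418021 0.0
-0.01 [ 0.5294 -0.0261  0.0209] [ 0.1148 -0.1133 -0.5616] 0.051756785913583236 0.0
0 [ 0.5405 -0.0262  0.021 ] [ 0.6088  0.928  -0.8989] 0.0518246314755114 0.0
2.450000000000001 14.2917
```

```bash
python3 - <<'E'
from h import *
c=capture("side");P=cloud(c)
for z in(.0,.02,.03,.04,.05):
    for s in(-.03,.03):
        X=np.array([[.5405+s,-.026,z]])
        uv=cv2.projectPoints(X,cv2.Rodrigues(c["R"])[0],c["t"],c["intrinsics"],np.array([c["k1"],0,0,0.]))[0].ravel()
        print(z,s,((uv-[170,100])*4).round())
m=(np.hypot(P[...,0]-.5405,P[...,1]+.026)<.06)&(P[...,2]>.03)&(P[...,2]<.09)
for lo,hi in((.51-.025,.5405),(.5405,.6)):
    q=P[m&(P[...,0]>lo)&(P[...,0]<hi)];o=np.argsort(q[:,2]);print(q[o[:12]].round(3))
E
```

```text
0.0 -0.03 [412. 383.]
0.0 0.03 [325. 378.]
0.02 -0.03 [413. 364.]
0.02 0.03 [324. 359.]
0.03 -0.03 [413. 354.]
0.03 0.03 [324. 349.]
0.04 -0.03 [414. 344.]
0.04 0.03 [324. 339.]
0.05 -0.03 [414. 334.]
0.05 0.03 [324. 329.]
[[ 0.536  0.013  0.03 ]
 [ 0.533  0.01   0.031]
 [ 0.536  0.017  0.031]
 [ 0.514 -0.016  0.059]
 [ 0.506 -0.016  0.059]
 [ 0.509 -0.014  0.061]
 [ 0.509 -0.018  0.061]
 [ 0.512 -0.013  0.062]
 [ 0.512 -0.014  0.065]
 [ 0.512 -0.017  0.066]
 [ 0.509 -0.017  0.066]
 [ 0.506 -0.013  0.066]]
[[ 0.56  -0.028  0.03 ]
 [ 0.556 -0.01   0.031]
 [ 0.567 -0.016  0.059]
 [ 0.569 -0.015  0.06 ]
 [ 0.574 -0.013  0.061]
 [ 0.572 -0.014  0.061]
 [ 0.567 -0.017  0.062]
 [ 0.572 -0.014  0.065]
 [ 0.574 -0.013  0.066]
 [ 0.569 -0.013  0.066]
 [ 0.567 -0.016  0.066]
 [ 0.567 -0.019  0.068]]
```

```bash
python3 - <<'E'
from h import *
np.set_printoptions(precision=4,suppress=True)
t=current_clock();F=np.array([.540,-.012])
servo_line([*F,.07],None,.15)
for gap,dx in((0,0),(.044,.026),(.062,.035)):
    move_gripper(gap)
    servo_line([F[0]+dx,F[1],.07],None,.15)
    h=servo_line([F[0]+dx,F[1],-.004 if gap else .02],None,.05,4.0)
    print(gap,current_finger_gap(),h,current_position(),current_force())
    servo_line([F[0]+dx,F[1],.07],None,.15)
print(current_clock()-t,current_clock())
E
```

```text
0 0.0005351669581945195 False [ 0.5403 -0.0121  0.0202] [-0.2447  0.0888  0.9566]
0.044 0.04419875750441346 False [ 0.5663 -0.012  -0.0037] [0.0082 0.129  0.3304]
0.062 0.06181262405625867 False [ 0.5753 -0.012  -0.0037] [0.2751 0.085  0.4679]
9.7166 24.0583
```

```bash
python3 - <<'E'
from h import *
np.set_printoptions(precision=4,suppress=True)
t=current_clock();F=np.array([.540,-.012])
for gap,dx in((0,0),(.062,.035)):
    move_gripper(gap)
    servo_line([F[0]+dx,F[1],.01],None,.15)
    h=servo_line([F[0]+dx,F[1],-.02],None,.03,4.0)
    print(gap,current_finger_gap(),h,current_position(),current_force())
    if gap==0:
        c=capture("side");cv2.imwrite("pics/s2.png",cv2.resize(c["image"][100:260,170:360],None,fx=4,fy=4,interpolation=cv2.INTER_CUBIC))
    servo_line([F[0]+dx,F[1],.06],None,.15)
print(current_clock()-t,current_clock())
E
```

```text
0 0.0003900286794395201 True [ 0.5399 -0.012  -0.01  ] [-0.2157  0.1674  6.2578]
0.062 0.06224156014311069 True [ 0.5749 -0.012  -0.0101] [-1.3069  1.2599  6.7497]
5.900000000000002 29.9583
```

View pics/s2.png

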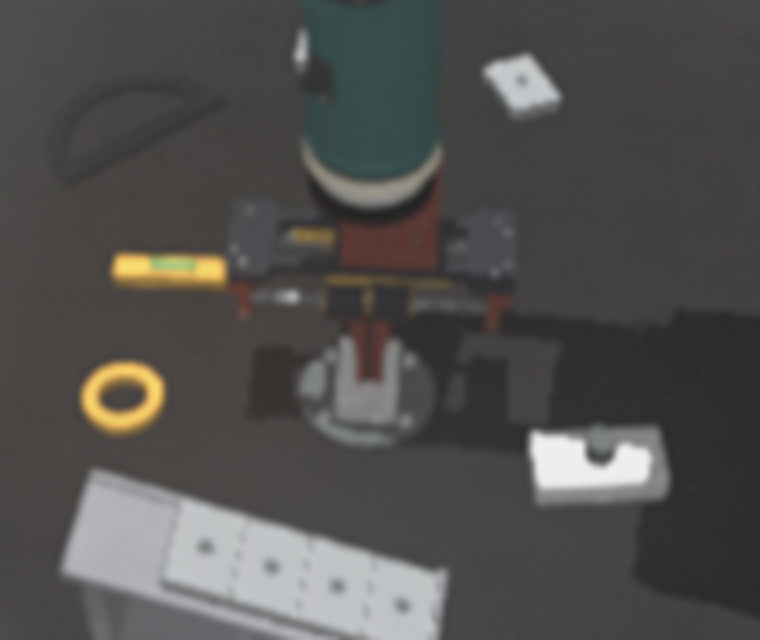

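```bash
cat >> h.py <<'E'
LY=-.082; SL=.30
NL=(Rn.from_euler('z',LY)*Rn.from_euler('y',-SL)).as_matrix()   # columns: lane x (up slope), y, normal
E
python3 - <<'E'
from h import *
np.set_printoptions(precision=4,suppress=True)
t=current_clock()
move_gripper(.07)
tgt=np.array([.508,.187,.051])+.07*NL[:,2]
def look():
    pos=np.array(current_position());R=Rn.from_quat(current_orientation()).as_matrix();print(pos)
    for cam in("side","top"):
        c=capture(cam);P=cloud(c);L=(P-pos)@R
        for s in(-1,1):
            m=(c["range_z"]>0)&(abs(s*L[...,1]-.042)<.012)&(abs(L[...,0])<.035)&(L[...,2]>-.085)&(L[...,2]<-.02)
            q=L[m]
            if len(q):print(cam,s,len(q),"toolz max",np.sort(q[:,2])[-5:],"x 5-95%",np.percentile(q[:,0],[5,50,95]),"y",np.percentile(q[:,1],[5,95]))
move_ptp((tgt-.038*NL[:,2]+[0,0,.05]).tolist(),ori(LY,0)); look()
move_ptp((tgt-.038*NL[:,2]+[0,0,.05]).tolist(),ori(LY,SL)); print(Rn.from_quat(current_orientation()).as_matrix()); look()
c=capture("side");cv2.imwrite("pics/s3.png",cv2.resize(c["image"][130:310,130:330],None,fx=3.3,fy=3.3,interpolation=cv2.INTER_CUBIC))
print(current_clock()-t,current_clock())
E
```

```text
[0.4986 0.1875 0.1315]
side -1 92 toolz max [-0.042  -0.0414 -0.0414 -0.0411 -0.039 ] x 5-95% [-0.0106 -0.0004  0.0098] y [-0.0449 -0.0415]
[[ 0.9526 -0.081   0.2934]
 [-0.0773 -0.9967 -0.0241]
 [ 0.2944  0.0003 -0.9557]]
[0.4984 0.1879 0.1319]
side -1 103 toolz max [-0.0407 -0.0401 -0.04   -0.0388 -0.0385] x 5-95% [-0.0093  0.0019  0.0118] y [-0.0451 -0.0404]
side 1 21 toolz max [-0.051  -0.0471 -0.0459 -0.0409 -0.0393] x 5-95% [0.0002 0.0061 0.0116] y [0.0337 0.042 ]
top -1 24 toolz max [-0.0484 -0.0475 -0.0469 -0.0431 -0.0409] x 5-95% [-0.0041  0.0116  0.0139] y [-0.0429 -0.0351]
top 1 3 toolz max [-0.0441 -0.0414 -0.0406] x 5-95% [0.01   0.0104 0.0108] y [0.0368 0.0409]
2.841699999999996 32.8
```

View pics/s3.png

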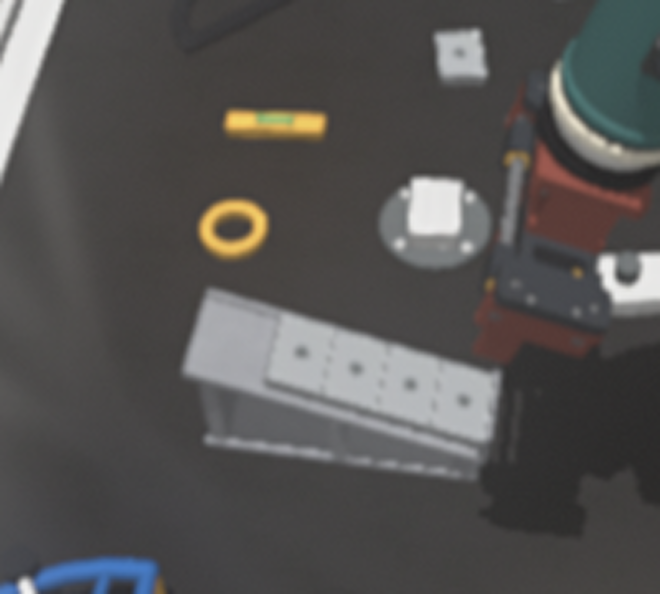

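```bash
cat >> h.py <<'E'
OFF=.038
def tcp(tip,q): return (np.array(tip,float)+OFF*Rn.from_quat(q).as_matrix()[:,2]).tolist()
def go(tip,q): move_ptp(tcp(tip,q),q)
def line(tip,q,rate=.12,c=None): return servo_line(tcp(tip,q),q,rate,c)
def tip(): return np.array(current_position())-OFF*Rn.from_quat(current_orientation()).as_matrix()[:,2]
E
python3 - <<'E'
from h import *
np.set_printoptions(precision=5,suppress=True)
t=current_clock();F=np.array([.540,-.012])
q=ori(np.pi/2);move_gripper(.052)
go([F[0],F[1]+.015,.06],q)
ok=not line([F[0],F[1]+.015,.020],q,.08,4.)
if ok:
    R=[probe([.012,0,0]),probe([-.012,0,0])]
    line([F[0],F[1]-.015,.020],q,.1)
    R+=[probe([.012,0,0]),probe([-.012,0,0])]
    line([F[0],F[1],.045],q)
    q=ori(0);move_gripper(.07);go([F[0],F[1],.045],q)
    if not line([F[0],F[1],.020],q,.08,4.): R+=[probe([0,.013,0]),probe([0,-.013,0])]
    for r in R:print(r)
print(ok,tip());line([F[0],F[1],.06],q)
print(current_clock()-t,current_clock())
E
```

```text
(True, array([ 0.54726,  0.00308, -0.01816]))
(True, array([ 0.53565,  0.003  , -0.01824]))
(True, array([ 0.54734, -0.0268 , -0.01844]))
(True, array([ 0.5357 , -0.02746, -0.01816]))
(True, array([ 0.53995, -0.00644, -0.01808]))
(True, array([ 0.53908, -0.0204 , -0.0188 ]))
True [ 0.53935 -0.01175  0.0194 ]
11.1083 43.9083
```

```bash
cat >> h.py <<'E'
LY=-.084; NL=(Rn.from_euler('z',LY)*Rn.from_euler('y',-SL)).as_matrix()
FRONT=np.array([.5144,.1858,.0368]); FOOT=np.array([.5415,-.0134]); QL=ori(LY,SL); Q0=ori(0); Q9=ori(np.pi/2)
def pick_lane():
    n=NL[:,2]; move_gripper(.066); go(FRONT+.045*n,QL)
    hit=line(FRONT+.006*n,QL,.08,5.)
    print("lane",hit,(tip()-FRONT)@NL)
    if hit and (tip()-FRONT)@n>.010: return False
    move_gripper(.05); g=current_finger_gap()
    line(FRONT+.045*n,QL,.1); print("gap",g,current_finger_gap(),current_grip_force())
    return current_finger_gap()>.053
def place_foot(k):
    z=.028+.014*k
    go([*FOOT,z+.03],Q0); print("held",current_finger_gap(),current_grip_force())
    hit=line([*FOOT,z+.002],Q0,.04,3.); print("place",hit,tip(),"expect",z+.006)
    move_gripper(.066); line([*FOOT,z+.04],Q0)
def square(k):
    z=.028+.014*k
    move_gripper(.052); go([*FOOT,z+.04],Q9)
    hit=line([*FOOT,z-.005],Q9,.08,4.); print("sq",hit,tip())
    if not hit:
        move_gripper(.038); print("sq gap",current_finger_gap(),current_force()); move_gripper(.052)
    line([*FOOT,z+.035],Q9)
def press(k):
    z=.028+.014*(k+1)
    move_gripper(0); hit=line([*FOOT,z+.006],current_orientation(),.1,12.)
    hit=line([*FOOT,z-.003],current_orientation(),.015,7.5); print("press",hit,tip()[2]-z,current_force())
    sleep(.2); print(current_force()[2]); line([*FOOT,z+.035],current_orientation())
E
python3 - <<'E'
from h import *
np.set_printoptions(precision=4,suppress=True)
t=current_clock()
if pick_lane():
    place_foot(0)
    square(0)
    c=capture("side");cv2.imwrite("pics/s4.png",cv2.resize(c["image"][130:310,130:330],None,fx=3.3,fy=3.3,interpolation=cv2.INTER_CUBIC))
    press(0)
print(current_clock()-t,current_clock())
E
```

```text
lane False [-0.     -0.0004  0.0057]
gap 0.05561296317327081 0.05527415292430046 29.999382197856903
held 0.055999349526586945 29.99938666820526
place True [ 0.5411 -0.0128  0.0343] expect 0.034
sq False [ 0.5416 -0.0134  0.023 ]
sq gap 0.040148828556774985 [-0.6565 -0.1189  3.2324]
press True -5.661292938054924e-05 [-1.7621  0.4605  5.526 ]
6.050560584151299
11.108400000000003 55.0167
```

View pics/s4.png

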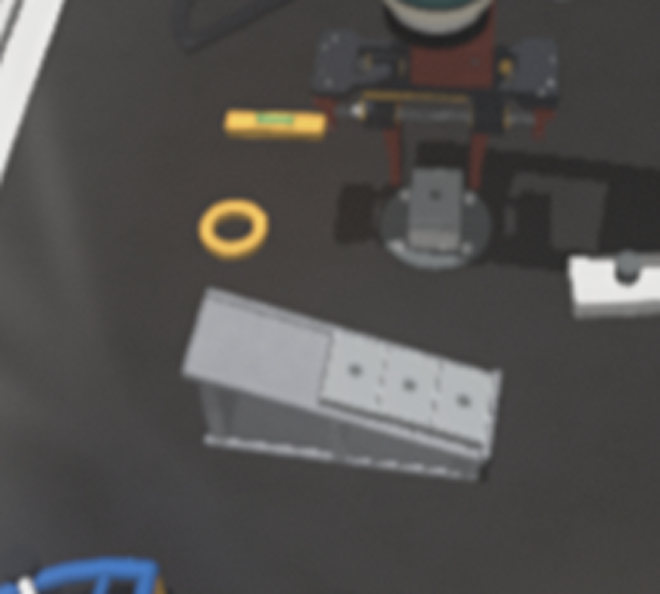

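The first plate is on the foot and flush, and the other three have closed up to the stop. The press read a bit light, so I'll repeat it harder and then continue.

```bash
sed -i 's/\.015,7\.5)/.015,10.)/' h.py; python3 - <<'E'
from h import *
np.set_printoptions(precision=4,suppress=True)
t=current_clock()
press(0)
if pick_lane():
    place_foot(1); square(1); press(1)
print(current_clock()-t,current_clock())
c=capture("side");cv2.imwrite("pics/s5.png",cv2.resize(c["image"][100:310,130:330],None,fx=2.8,fy=2.8,interpolation=cv2.INTER_CUBIC))
E
```

```text
press True -3.3273839298138264e-05 [-1.2242  0.8241  7.1014]
6.1507242833510265
lane False [-0.0002 -0.0001  0.0058]
gap 0.055753604109591584 0.0557712846624468 29.991932809352875
held 0.05566817716511312 29.992075860500336
place True [ 0.5412 -0.0127  0.0483] expect 0.048
sq False [ 0.5416 -0.0134  0.037 ]
sq gap 0.03997404140221468 [-1.9433 -0.203   3.7163]
press True -4.748642254086971e-05 [-0.2008  0.1201  5.9779]
5.477625991909518
14.783299999999997 69.8
```

View pics/s5.png

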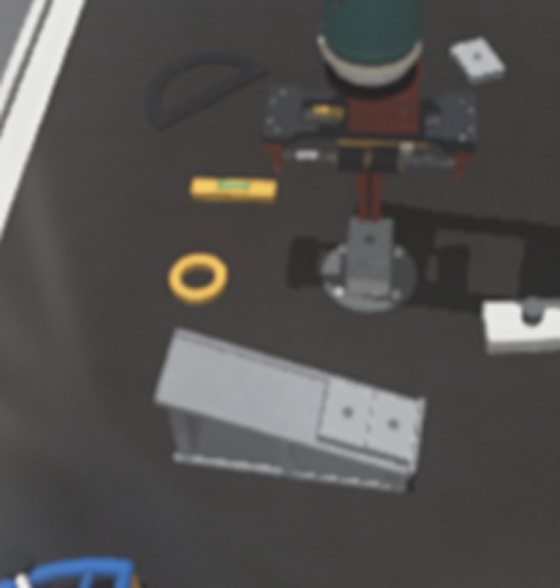

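Both plates are stacked flush, with two left in the lane. The push settles near 6 N once contact stops the move, so I'll add small downward steps until the held force reaches 8 N or more.

```bash
cat >> h.py <<'E'
def press(k):
    z=.028+.014*(k+1); q=current_orientation()
    move_gripper(0); line([*FOOT,z+.006],q,.1,12.); f0=current_force()[2]
    line([*FOOT,z-.003],q,.015,8.); zt=tip()[2]; f=[]
    for i in range(12):
        sleep(.1); f.append(round(np.mean([current_force()[2] for _ in range(3)])-f0,1))
        if f[-1]>8.: break
        zt-=.0004; line([*FOOT,zt],q,.01,15.)
    print("press",f0,f,tip()[2]-z); sleep(.2); line([*FOOT,z+.035],q)
E
python3 - <<'E'
from h import *
np.set_printoptions(precision=4,suppress=True)
t=current_clock()
press(1)
if pick_lane():
    place_foot(2); square(2); press(2)
print(current_clock()-t,current_clock())
go([.48,-.03,.2],Q0)
for cam in("top","side"):
    for r in plates(cam,"new1",.011,zr=.004): print(cam,r["mean"],np.round(r["s"],1),round(r["yaw"],3),round(r["conf"],2))
    for r in plates(cam,"old1",None,zr=.012): print(cam,"old",r["mean"],round(r["yaw"],3))
c=capture("top");cv2.imwrite("pics/t6.png",cv2.resize(c["image"][90:290,90:430],None,fx=2.35,fy=2.35,interpolation=cv2.INTER_CUBIC))
print(current_clock())
E
```

```text
press -0.6850166324913302 [np.float64(7.0), np.float64(6.1), np.float64(10.5)] -6.878680913051383e-05
lane False [-0.0002 -0.0001  0.0058]
gap 0.055930344807043605 0.05585089073087044 29.99284029006958
held 0.055482895775454524 29.993006587028503
place True [ 0.5412 -0.0128  0.0624] expect 0.062
sq False [ 0.5416 -0.0134  0.051 ]
sq gap 0.039970667600585215 [-0.4145  0.1535  3.5141]
press 1.1371936404210359 [np.float64(4.9), np.float64(4.5), np.float64(7.6), np.float64(13.0)] -0.00010117420749118644
16.7333 86.5833
top [ 0.4384 -0.3364  0.0145] [40.5 55.1] 0.44 0.87
top [ 0.5972 -0.379   0.0142] [39.8 54.1] -0.074 0.82
top [ 0.5275 -0.2112  0.0144] [37.3 54.4] 0.154 0.63
top old [0.5089 0.1865 0.0493] -0.009
side [ 0.6    -0.377   0.0136] [39.3 60.9] -0.059 0.75
side [ 0.5306 -0.2067  0.0134] [39.9 58. ] 0.151 0.6
side old [ 0.5431 -0.0047  0.068 ] -0.004
side old [0.5125 0.1903 0.0492] -0.078
side old [0.5411 0.016  0.0473] 1.533
88.3917
```

View pics/t6.png

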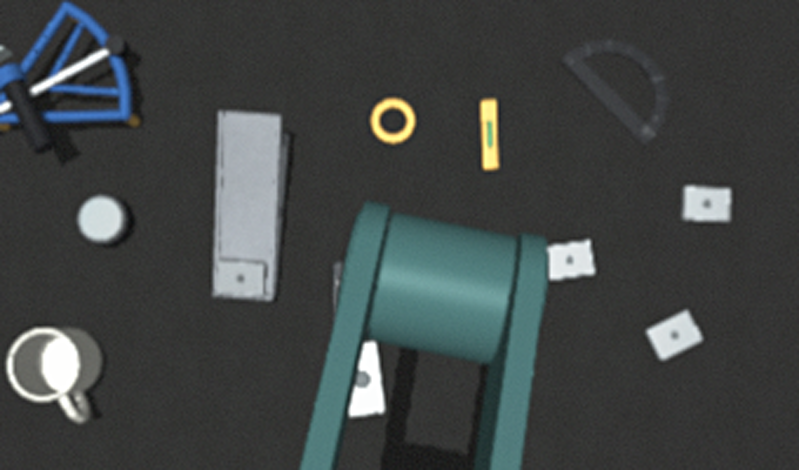

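The stack of three is done, old4 is at the front of the lane, and the three new plates haven't moved. I'll load them now, looking again before each pick.

```bash
cat >> h.py <<'E'
def find_new():
    A=plates("top","new1",.011,zr=.004); B=plates("side","new1",.011,zr=.004); out=[]
    ok=lambda r:r["mean"][1]<-.1 and 36<r["s"][0]<44 and 51<r["s"][1]<63
    for r in filter(ok,A):
        c=[r["mean"][:2]+[.0034,0]]; y=[r["yaw"]]
        for s in filter(ok,B):
            m=s["mean"][:2]-[.0004,.003]
            if np.linalg.norm(m-c[0])<.015: c.append(m); y.append(s["yaw"])
        out.append((np.mean(c,0),y[0]+(norm(y[1]-y[0])/2 if len(y)>1 else 0),len(c)))
    return out
def load(k,c,yaw):
    q=ori(yaw); move_gripper(.072); go([*c,.06],q)
    hit=line([*c,.0065],q,.08,5.); print("pick",c,yaw,hit,tip())
    if hit and tip()[2]>.011: return False
    move_gripper(.05); print("gap",current_finger_gap()); line([*c,.09],q,.15)
    if current_finger_gap()<.053: return False
    n=NL[:,2]; S=FRONT+NL[:,0]*(.040*k+.005)
    go(S+.06*n,QL); print("held",current_finger_gap(),current_grip_force())
    if current_finger_gap()<.053: return False
    hit=line(S+.0045*n,QL,.05,3.); print("laid",hit,(tip()-S)@NL)
    move_gripper(.066); sleep(.2); line(S+.06*n,QL,.15)
    return True
E
cat > one.py <<'E'
import sys
from h import *
np.set_printoptions(precision=4,suppress=True)
k=int(sys.argv[1]);t=current_clock()
if k==1: go(FRONT+.1*NL[:,2]+[0,0,.03],QL)
N=find_new() or find_new()
for n in N:print(n)
N.sort(key=lambda r:-r[0][1])
print(load(k,N[0][0],N[0][1]))
c=capture("top");cv2.imwrite(f"pics/t7{k}.png",cv2.resize(c["image"][90:290,90:430],None,fx=2,fy=2,interpolation=cv2.INTER_CUBIC))
c=capture("side");cv2.imwrite(f"pics/s7{k}.png",cv2.resize(c["image"][100:310,130:330],None,fx=2,fy=2,interpolation=cv2.INTER_CUBIC))
print(current_clock()-t,current_clock())
E
python3 one.py 1
```

```text
(array([ 0.5314, -0.2094]), np.float32(0.13844657), 2)
(array([ 0.5998, -0.3791]), np.float32(-0.057485223), 2)
pick [ 0.5314 -0.2094] 0.13844657 False [ 0.5317 -0.2095  0.0066]
gap 0.055447880385246055
held 0.05575123549750235 29.999465346336365
laid True [-0.0005 -0.0001  0.0064]
True
9.408299999999997 97.8
```

View pics/s71.png

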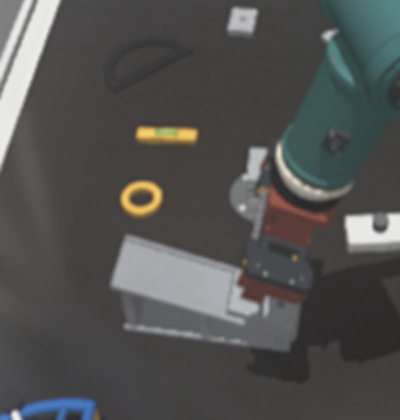

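The side view shows the new plate lying behind old4 at about (245,300), partly hidden by the gripper. On to the next one.

```bash
python3 one.py 2 && python3 - <<'E'
from h import *
for r in find_new():print(r)
E
```

```text
(array([ 0.4422, -0.3353]), np.float32(0.45925605), 1)
(array([ 0.5996, -0.3791]), np.float32(-0.074669), 2)
pick [ 0.4422 -0.3353] 0.45925605 False [ 0.4424 -0.3355  0.0066]
gap 0.05582019452209717
held 0.055675155768442015 29.997539520263672
laid True [-0.0005 -0.0001  0.0063]
True
8.525000000000006 106.325
(array([ 0.59960253, -0.37895816]), np.float32(-0.059676826), 2)
```

View pics/t72.png

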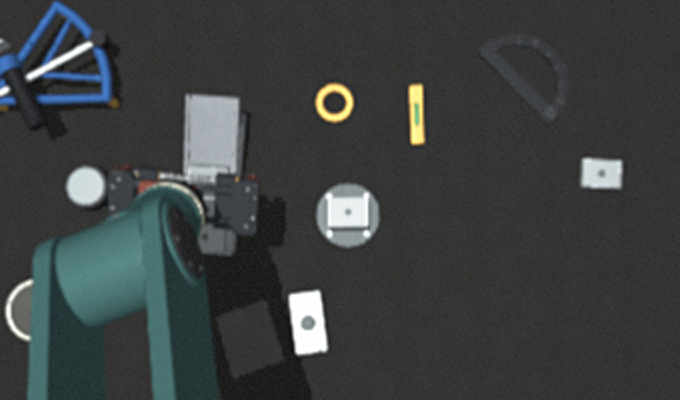

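The stack on the foot is intact at (348,212), and one new plate is left at (601,173).

```bash
python3 one.py 3 && python3 - <<'E'
from h import *
go([.45,-.2,.2],Q0)
print(find_new())
a=capture("top")["image"][90:290,90:430];b=capture("side")["image"][80:330,130:400]
cv2.imwrite("pics/fin.png",np.hstack([cv2.resize(a,(400,235)),cv2.resize(b,(400,370))[:235]]) if 0 else np.vstack([cv2.resize(a[:,60:300],(480,400),interpolation=cv2.INTER_CUBIC)]))
cv2.imwrite("pics/fins.png",cv2.resize(b,None,fx=2.3,fy=2.3,interpolation=cv2.INTER_CUBIC))
for cam in("top","side"):
    for r in plates(cam,"old1",None,zr=.012):print(cam,r["mean"].round(4),np.round(r["s"],1),round(r["yaw"],3))
print(current_clock())
E
```

```text
(array([ 0.5998, -0.3801]), np.float32(-0.048150122), 2)
pick [ 0.5998 -0.3801] -0.048150122 False [ 0.6    -0.3803  0.0066]
gap 0.055541237031491233
held 0.055909606365305495 29.993555545806885
laid True [-0.0005 -0.0001  0.0065]
True
8.7333 115.2583
[]
top [ 0.5392 -0.0121  0.0702] [39.4 52.4] -0.006
top [0.5078 0.1868 0.0491] [41.7 59.4] -0.01
side [0.5105 0.1908 0.0493] [38.1 67.6] -0.105
side [0.5409 0.016  0.0487] [ 5.3 39.2] -1.56
side [ 0.542  -0.0064  0.068 ] [39.7 57.8] -0.003
side [0.3902 0.0515 0.0215] [49.  82.5] -1.519
side [0.5433 0.0162 0.0348] [ 4.7 34.3] 1.499
117.2917
```

View pics/fin.png

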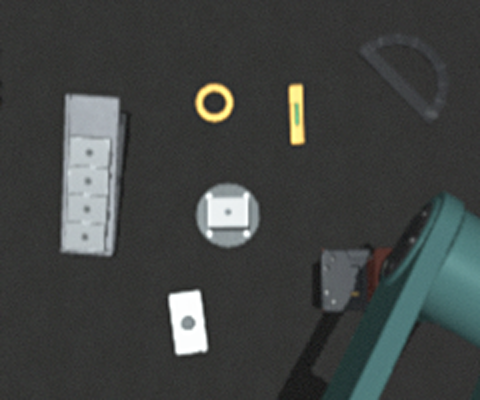

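View pics/fins.png

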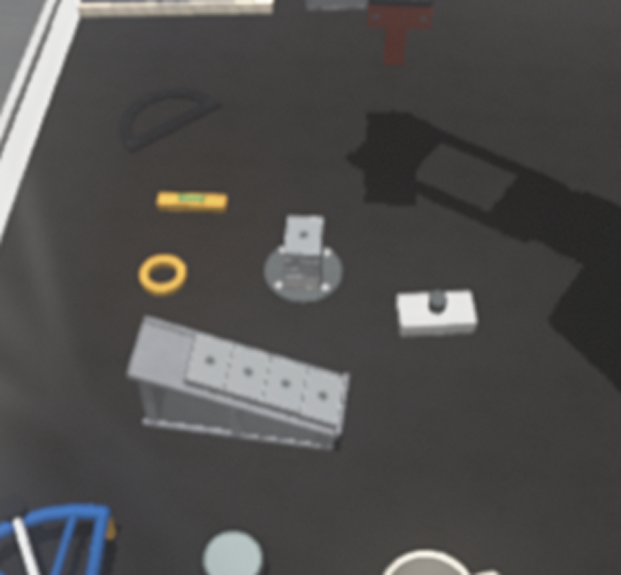

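Four plates lie closed up in the lane, the stack of three is flush on the foot, and the mat is empty. The bystanders haven't moved.

```bash
python3 -c "
from bench import *
print(close_job())"
```

```text
the job is handed in; nothing more can be done
None
```

The job is done and handed in: the three oldest plates are stacked flush on the foot and pressed down, old4 is still in the lane with the three new plates closed up behind it, and the bystanders were left in place (about 117 s on the robot's clock).

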